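# Roll a block into the stop-and-clamp station and hold it with the pump clamp

### The arm

A 6-joint arm with a two-finger parallel gripper is mounted at the origin on a cart in front of the work surface, level with it; the furniture and walls round the work are solid. World frame = base frame: x ahead of the robot, y to its left, z up, the work surface at z = 0. Lengths are in m, angles in degrees, forces in N, time in s.
With the tool pointing down it reaches from about 0.375 to 0.9 m from the base axis. Payload 3.1 kg.
Tool frame: the origin (TCP) lies on the centre line of the jaws, within the pads' length; the fingertips stand finger_overhang ahead of it and the grasp point (between the pads) lies 5 mm behind it (finger_overhang is the distance from the TCP to the fingertips, in m); z points along the fingers, y is the line along which they close (so a half turn about z gives the same grasp; the last joint's range is limited). The gripper opens to 87 mm and grips with 3 to 60 N. Pads are 19 mm wide; open, the fingers measure 117 mm over their backs; the gripper's body (75 mm by 190 mm) begins 51 mm behind the grasp point.
Start: joints at [-76.576, 30.224, 82.088, -0, 67.689, -10.227], TCP at [0.251, -0.572, 0.237] pointing down, gripper open.
Joint ranges: [-176.69, 176.69], [-43.24, 126.21], [12.49, 139.97], [-82, 262], [0, 151.66], [-163.58, 163.58]. Speed limits (degrees/s): [159.86, 159.86, 180, 180, 180, 180].

### API

Orientations are given as a 3x3 rotation matrix whose columns are the frame's x, y, z axes.
In Python, from rig import read_state, capture, calibration, hand_in, finger_overhang gives the robot as it stands.
- The arm moves only by the tool send_rows, never from a script. Its argument "plan" is a list of rows, each a list of 5 numbers: the closure in counts, from 0 (fully open) to 255 (shut), then the shift along the tool's x, y, z in m, then the turn about the tool's z in rad. A call has 1 to 20 rows; each row shifts and turns the commanded pose from where the row before left it, along the tool's axes as they then stand; what a row does not reach is not made up. A row lasts 1/12 s, in which the tool goes at most 41.7 mm and 7.16 degrees, less where a joint would pass 70% of its speed; a pose out of reach is approached as far as the arm can. A call is refused whole if a number of a shift passes 0.0417 or a number of a turn 0.125, either way. A call with a gripper value outside its range is refused whole. The fingers move at their own pace and stop on an object; the grip force is fixed at half the most. Time passes only in rows, so rows that do not move let the fingers close. It gives the time, the measured TCP pose, the force, the opening and the grip force at its end, in the units of the state.
- read_state(): the state, without advancing time (a new reading comes with each control period).
- capture(name): name is "scene" or "top"; returns (picture, depth): 420x560x3 uint8, blue, green, red; 420x560 float32, m along the optical axis (not along the pixel's ray), 0 where there is no reading.
- calibration(name): a dict with "fx", "fy", "cx", "cy" (pixels), "xyz" and "rotation" of the camera in the world. Camera axes: x right, y down, z forward; pixel columns grow to the right and rows downward; lengths in m; the calibration is good to about 2 mm. A picture is of the moment at which its call begins. calibration takes no time and is no camera call.
- hand_in(): hands the job in; it is judged then, once.
The state is a dict: "time_s": time; "joint_positions": joint angles; "qvel": joint speeds; "tau": joint torques, N m; "position": TCP position; "tcp_rot": TCP orientation; "force": force on the tool from outside, world axes, zero at the start; "moment": the same for the moment, N m; "opening": opening from 0.0 (shut) to 1.0 (fully open); "grasp_force": force on a finger pad.
Only numpy, scipy, OpenCV 4.12 (cv2) and the standard library are available. Lean on these libraries where they do the work, as an engineer would, in place of code of your own. Each camera call takes 0.05 s, during which the arm holds its last target. There are 200 camera calls.

### The job

Push the beech block along the rollers until it is home against the end stop, then pump the trigger of the bar clamp (squeeze it to its handle, let it spring right back, squeeze again) until the jaw's rubber pad pinches the block against the fence and is clearly pushed back on its spring, but no more than about half its travel, so the wood is not crushed. Move the jaw only by its trigger, and leave the tape measure, tube offcut and pipe offcut where they lie. Finish while still holding the trigger squeezed in the gripper: the clamp has no lock, so do not let go at the end.

Things in the scene. Friction and masses are not known exactly. Their poses are not given: they have to be found in the camera images.
- station: Stop-and-clamp station, fixed: dark L-shaped base, roller infeed along its y, bar clamp along its x. Origin on the bench under the bar; z up; +x from clamp handle to fence; the block is pushed to -y. Roller tops z 28, rollers from y -34 to 230. Channel between guides x 46.5 to 100, guide tops z 38; near guide only beyond y 60. Fence face x 100, top z 58. Stop face y -45, top z 52 (mm).
- beech_block: Plain beech block lying on the rollers between the guides, 45 (its x) x 90 (its y, along the rollers) x 32 mm, 0.13 to 0.21 kg. Origin: centre of its underside. Starts with its centre at station y 120 to 180 mm; home against the stop its centre is at station y = 0, and pinched to the fence at station x = 77.5 mm. The rollers turn freely.
- jaw_bar (a joint): Travel of the toothed clamp bar and jaw towards the fence, m (starts 0.004 to 0.026, at most 0.068). A full squeeze moves it 8 mm; teeth are 4 mm apart, so a short squeeze or a trigger not let back below 0.08 rad gives 4 mm or none. Between strokes an 11 N friction brake holds it. At about 0.047 the pad meets a block lying against the fence.
- pad (a joint): How far the jaw's rubber pad is pushed back into the jaw, m: 0 free, 0.016 bottomed. Its spring gives 1 N at first and 1 N more per mm. It should end pushed back by at least 3 mm and at most 9 mm; past 10.5 mm the block is marked.
- trigger (a joint): Angle of the trigger lever, rad: 0 let go (leaning to the fence), 0.44 squeezed home beside the handle. A spring returns it. At the grip point it takes about 9 N while the jaw runs free, 12 to 15 N with the pad pressed on the block. However hard it is squeezed, it stops at 0.44.
- grip_point (a point): Where to squeeze: midway across handle and squeezed trigger, station (-85, 0, 124) mm. Upright handle, fixed: x -104 to -86, 28 wide in y, top z 150. Trigger: lever 14 thick, 24 wide, pivot at x -68, z 82.5, top z 147; its front face at z 124 is at x -47 let go, -66 squeezed; its top leans to x -40 let go. Both together are 57 mm across open, 38 squeezed. Clamp head below reaches z 92.
- pad_face (a point): Centre of the front face of the jaw's rubber pad (36 mm wide in y, 24 high), which faces the fence; at station x = 8 mm + bar travel - pad travel, y 0, z 44 mm.
- stop_face (a point): Centre of the end stop's face, a steel plate across the end of the rollers, at station (77.5, -45, 44) mm.
- tape_measure: Yellow tape measure, 58x74x35 mm, on the bench left of the clamp; a bystander. Origin: centre of its underside.
- tube_offcut: Dark square tube offcut, 30x120x30 mm, lying on the bench on the robot's side of the infeed; a bystander. Origin: centre of its underside.
- pipe_offcut: Rusty pipe offcut standing on the bench right of the station, 42 mm across, 58 mm high; a bystander. Origin: centre of its underside.
There are look-alikes about, which are no part of the job. What is shaped like the beech_block but green or orange is not meant.

How it is judged (in metres and radians):
On the way, in this order (a step that is already met when the one before it is completed fails the run):
1. the block is home against the end stop, the jaw still clear of it (y of beech_block in the frame of station below 0.004 m and contact force between pad and beech_block below 0.3 N), for 0.2 s.
2. the pad of the jaw bears on the block (contact force between pad and beech_block above 2 N), for 0.1 s.
At the end, for the whole second after the job is handed in: The block is home against the stop (within 5 mm) and square to it, pinched between pad and fence with over 3 N, the pad pushed back 2.5 to 9.5 mm, all at rest, and the fingers still press the trigger (over 1.5 N), which is pulled in by over 0.06 rad (y of beech_block in the frame of station below 0.005 m and x of beech_block in the frame of station above 0.0745 m and angle between beech_block's own z axis and vertical below 0.06 rad and angle between the y axis of beech_block and the y axis of station, either way round below 0.06 rad and value of joint pad between 0.0025 and 0.0095 m and contact force between pad and beech_block above 3 N and value of joint trigger above 0.06 rad and contact force between the fingers and trigger above 1.5 N and linear speed of beech_block below 0.01 m/s); the arm keeps its last pose, push and grip.
It fails at once if the pad is pushed back past 10.5 mm, crushing the face of the block (value of joint pad above 0.0105 m).
It fails at once if the jaw or its bar is pushed directly by the robot instead of by the trigger (contact force between any of the arm, the fingers and jaw_bar above 5 N).
It fails at once if the tape measure, the tube offcut or the pipe offcut is moved by over 20 mm (distance of any of tape_measure, tube_offcut, pipe_offcut from where it was at the start of the episode above 0.02 m).
It also fails if it takes over 58 s, if anything falls off the work surface, if the arm or the gripper's body presses on something with over 40 N, if the wrist force passes 120 N, or if a joint passes its speed limit or range.

## Working session

There is one attempt and no reset: what is moved stays moved. The work goes in short steps, Python scripts to look and compute and a tool call to move; the robot and the scene stay as the last step left them, time stands still between calls to the robot, and variables do not carry over. Pictures are saved under pics/ and viewed, at most 10 in all, crops included, and the job is handed in when it is done.

Besides the shell and the picture viewer there is one more tool, called after "Emit:" as name(argument=value, ...) on one line, values as JSON. send_rows: Moves the arm, as the interface text tells. Its arguments: {"type":"object","properties":{"plan":{"type":"array","items":{"type":"array","items":{"type":"number"}}}},"required":["plan"]}

```bash
mkdir -p pics; ls; python3 - <<'E'
from rig import *
import cv2
s=read_state();print({k:s[k] for k in('time_s','position','tcp_rot','force','opening')}, finger_overhang if not callable(finger_overhang) else finger_overhang())
for n in('scene','top'):
    p,d=capture(n);cv2.imwrite(f'pics/{n}0.png',p);c=calibration(n);print(n,c)
E
```

```text
pics
{'time_s': 0.0, 'position': array([ 0.25058944, -0.57178399,  0.23555299]), 'tcp_rot': array([[ 9.16001492e-01,  4.01174518e-01, -5.23092824e-04],
       [ 4.01174674e-01, -9.15999038e-01,  2.15502415e-03],
       [ 3.85388249e-04, -2.18385693e-03, -9.99997541e-01]]), 'force': array([-0.50417956,  0.55954203,  0.10211588]), 'opening': 0.9948989179584429} 0.014
scene {'fx': 540.2129413881423, 'fy': 540.2129413881423, 'cx': 285.1029320315113, 'cy': 203.32150033700148, 'xyz': array([-0.0937515 ,  0.39679519,  1.04311012]), 'rotation': array([[-0.53784488, -0.66566713,  0.5173105 ],
       [-0.84297716,  0.41693215, -0.33993689],
       [ 0.01060143, -0.61891425, -0.78538701]])}
top {'fx': 536.9535856413559, 'fy': 536.9535856413559, 'cx': 282.61761483084, 'cy': 205.2011073300095, 'xyz': array([ 0.42508558, -0.02548861,  1.48348993]), 'rotation': array([[ 0.02175572, -0.99688383,  0.07582423],
       [-0.9996735 , -0.02270768, -0.01171539],
       [ 0.01340068, -0.0755446 , -0.99705237]])}
```

View pics/scene0.png

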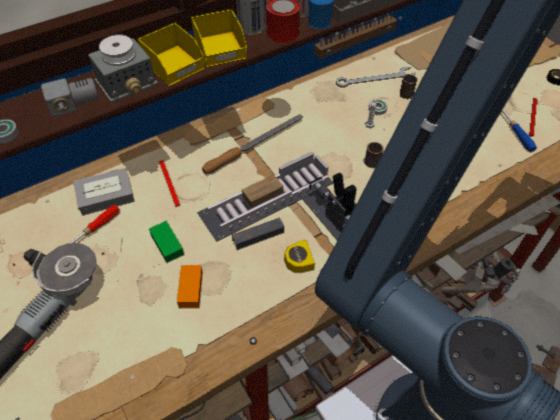

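View pics/top0.png

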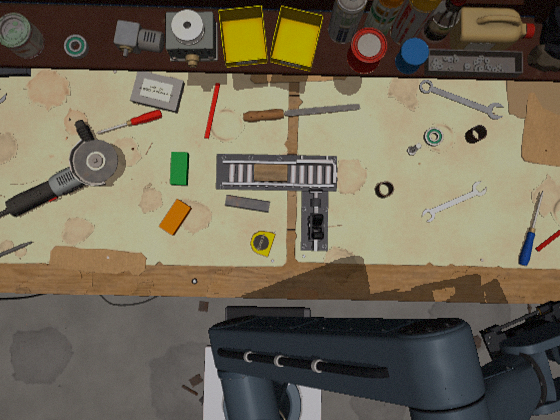

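Top view: the station spans (217–336, 154–250), with the infeed towards world +y (left) and the clamp handle towards the robot at (316,228). Candidates for the block are the tan block on the rollers at (271,172), the green one at (179,168), the orange one at (174,217) and the file's wooden handle at (263,115). By the description it is the tan one on the rollers, which I'll check in a close crop.

```bash
cat > h.py <<'E'
import numpy as np, cv2
from rig import *
def ray(n,u,v,z):
    c=calibration(n);u=np.asarray(u,float);v=np.asarray(v,float)
    r=np.stack([(u-c['cx'])/c['fx'],(v-c['cy'])/c['fy'],np.ones_like(u)],-1)@np.array(c['rotation']).T
    return c['xyz']+r*((z-c['xyz'][2])/r[...,2])[...,None]
def cloud(n,d):
    c=calibration(n);v,u=np.mgrid[:d.shape[0],:d.shape[1]]
    r=np.stack([(u-c['cx'])/c['fx'],(v-c['cy'])/c['fy'],np.ones(d.shape)],-1)
    return (r*d[...,None])@np.array(c['rotation']).T+c['xyz']
E
python3 - <<'E'
from h import *
p,d=capture('top')
P=cloud('top',d)
cv2.imwrite('pics/crop.png',cv2.resize(p[145:260,205:345],None,fx=5,fy=5,interpolation=cv2.INTER_CUBIC))
print('bench z',np.median(P[200:215,350:370,2]))
hsv=cv2.cvtColor(p,cv2.COLOR_BGR2HSV)
print('block hsv',hsv[172,271],'base',hsv[158,220],hsv[246,306])
np.set_printoptions(precision=4,suppress=True,linewidth=200)
print('heights mm row172',(P[172,215:340:4,2]*1000).round())
print('col316',(P[150:255:3,316,2]*1000).round())
R=P[145:260,205:345];
hi=(R[...,2]>.12)&(R[...,2]<.17); print('high pts',hi.sum(),R[hi].min(0),R[hi].max(0))
E
```

```text
bench z 0.0009297116387558813
block hsv [ 13 106 113] base [ 0  7 73] [ 30   2 105]
heights mm row172 [-3.  3.  5.  4. 26.  7. 28. 21. 25. 26. 55. 53. 61. 59. 60. 57. 58. 57. 53. 26. 20. 21. 26.  3. 28.  2. 28.  5. 25.  1. 51. -0.]
col316 [  1.  -1.   2.   5.  55.  18.  17.  22.  17.  23.  25.  21.  25.  60.  52.  49.  40.  54.  56.  47.  52.  49. 149. 144. 126. 103.  90.  51. 149. 148.  54.  53.  56.  52.   2.]
high pts 162 [ 0.4444 -0.1438  0.1205] [ 0.5074 -0.1167  0.1552]
```

View pics/crop.png

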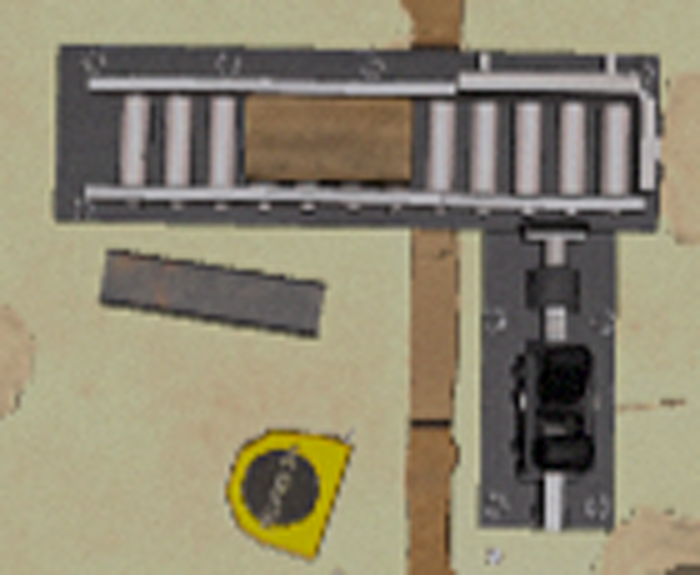

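The crop confirms the block: wood-coloured, on the rollers between the guides (crop 245–412, 95–182). The handle (565,450) and trigger (565,375) are black, and the stop plate is at (650,145).

```bash
python3 - <<'E'
from h import *
np.set_printoptions(precision=4,suppress=True,linewidth=200)
p,d=capture('top');P=cloud('top',d);hsv=cv2.cvtColor(p,cv2.COLOR_BGR2HSV)
def rect(n,m,z):
    cs,_=cv2.findContours(m,cv2.RETR_EXTERNAL,cv2.CHAIN_APPROX_NONE);c=max(cs,key=cv2.contourArea)
    b=cv2.boxPoints(cv2.minAreaRect(c));return ray(n,b[:,0],b[:,1],z)
m=cv2.inRange(hsv,(8,70,40),(20,255,200));w=np.zeros_like(m);w[160:185,250:290]=255
b=rect('top',m&w,.060);print('block',b[:,:2].tolist(),b.mean(0)); print([np.linalg.norm(b[i]-b[i-1]).round(4) for i in range(4)])
# base outline: dark grey low-sat
g=cv2.inRange(hsv,(0,0,0),(179,40,130));w[:]=0;w[150:255,210:341]=255
# base edges by lines: far edge and clamp-side edges
pts=[]
for u in range(225,330,5):
    col=hsv[145:165,u,1];k=np.argmax(col<50);pts.append((u,145+k-.5))
pts=np.array(pts);q=ray('top',pts[:,0],pts[:,1],.006)
f=np.polyfit(q[:,1],q[:,0],1);print('far edge slope(deg)',np.degrees(np.arctan(f[0])),np.abs(np.polyval(f,q[:,1])-q[:,0]).max(), 'x mean',q[:,0].mean())
for side in(0,1):
    pts=[]
    for v in range(196,246,4):
        row=hsv[v,292:340,1]<50; ks=np.flatnonzero(row);pts.append((292+(ks[0]-.5 if side==0 else ks[-1]+.5),v))
    pts=np.array(pts);q=ray('top',pts[:,0],pts[:,1],.006);f=np.polyfit(q[:,0],q[:,1],1)
    print('leg edge',side,np.degrees(np.arctan(f[0])),np.median(q[:,1]),f, np.abs(np.polyval(f,q[:,0])-q[:,1]).max())
# tops
R=P[190:250,300:335];h=(R[...,2]>.135)
n,l,st,ce=cv2.connectedComponentsWithStats(h.astype(np.uint8))
for i in range(1,n):
    Q=R[l==i]; print('high',len(Q),Q.min(0),Q.max(0),Q.mean(0))
# fence/stop top bright strip
br=(hsv[...,2]>150)&(hsv[...,1]<40)
ks=[(u,145+np.flatnonzero(br[145:170,u])[[0,-1]]) for u in range(300,330,4)];print(ks)
rs=[(v,np.flatnonzero(br[v,325:340])+325) for v in range(162,184,4)];print(rs)
# scene view
p,d=capture('scene');hs=cv2.cvtColor(p,cv2.COLOR_BGR2HSV);P=cloud('scene',d)
S=P[150:240,290:365].reshape(-1,3);k=(S[:,2]>.135)&(S[:,2]<.16);print('scene high',k.sum(),S[k].min(0) if k.any() else'',S[k].max(0) if k.any() else '')
E
```

```text
block [[0.6419976568437467, 0.0366558581524045], [0.6440981878798425, -0.051529756705010414], [0.5956672396494318, -0.05255386769532383], [0.5936121645749106, 0.03540803593001318]] [ 0.6188 -0.008   0.06  ]
[np.float64(0.0484), np.float64(0.0882), np.float64(0.0484), np.float64(0.088)]
far edge slope(deg) 2.2761729440769756 0.014657688262543989 x mean 0.6841205996645551
leg edge 0 -6.781832214709009 -0.08408149714937596 [-0.1189 -0.0275] 0.006494973548081123
leg edge 1 10.878298733139939 -0.1858246194646248 [ 0.1922 -0.2803] 0.028510165447455854
high 1 [ 0.4251 -0.0255  1.4835] [ 0.4251 -0.0255  1.4835] [ 0.4251 -0.0255  1.4835]
high 1 [ 0.4251 -0.0255  1.4835] [ 0.4251 -0.0255  1.4835] [ 0.4251 -0.0255  1.4835]
high 1 [ 0.4251 -0.0255  1.4835] [ 0.4251 -0.0255  1.4835] [ 0.4251 -0.0255  1.4835]
high 1 [ 0.4251 -0.0255  1.4835] [ 0.4251 -0.0255  1.4835] [ 0.4251 -0.0255  1.4835]
high 1 [ 0.4251 -0.0255  1.4835] [ 0.4251 -0.0255  1.4835] [ 0.4251 -0.0255  1.4835]
high 56 [ 0.4921 -0.1406  0.1367] [ 0.5073 -0.12    0.1508] [ 0.4998 -0.1303  0.1441]
high 1 [ 0.4251 -0.0255  1.4835] [ 0.
[... 171 characters left out ...]
4622 -0.1182  0.1547] [ 0.4535 -0.1309  0.146 ]
high 1 [ 0.4251 -0.0255  1.4835] [ 0.4251 -0.0255  1.4835] [ 0.4251 -0.0255  1.4835]
[(300, array([160, 169])), (304, array([160, 162])), (308, array([160, 162])), (312, array([160, 169])), (316, array([160, 162])), (320, array([160, 169])), (324, array([160, 162])), (328, array([160, 169]))]
[(162, array([325, 326, 327, 328, 329, 330, 331, 332])), (166, array([327, 328, 329, 334, 335])), (170, array([327, 328, 329, 334, 335])), (174, array([327, 328, 329, 333, 334, 335, 336])), (178, array([326, 327, 328, 329, 333, 334, 335])), (182, array([326, 327, 328, 329, 333, 334, 335]))]
scene high 200 [ 0.4448 -0.1452  0.1352] [ 0.5078 -0.117   0.1529]
```

```bash
python3 - <<'E'
from h import *
np.set_printoptions(precision=4,suppress=True,linewidth=200)
p,d=capture('top');g=cv2.cvtColor(p,cv2.COLOR_BGR2GRAY).astype(float)
sat=cv2.cvtColor(p,cv2.COLOR_BGR2HSV)[...,1].astype(float)
def fit(pts,z,ax):
    q=ray('top',*np.array(pts,float).T,z)[:,:2].astype(np.float32);vx,vy,x0,y0=cv2.fitLine(q,cv2.DIST_HUBER,0,.0003,.001).ravel()
    a=np.degrees(np.arctan2(-vx,vy) if ax=='y' else np.arctan2(vy,vx));a=(a+90)%180-90
    return a,(x0,y0)
def cross(line): # subpixel strongest saturation edge
    k=np.argmax(np.abs(np.diff(line)));return k+.5
print('far base',fit([(u,148+cross(sat[148:162,u])) for u in list(range(222,284,3))+list(range(300,332,3))],.006,'y'))
print('near base',fit([(u,182+cross(sat[182:195,u])) for u in list(range(222,284,3))],.006,'y'))
print('leg L',fit([(295+cross(sat[v,295:308]),v) for v in range(196,246,3)],.006,'x'))
print('leg R',fit([(318+cross(sat[v,320:335])+2,v) for v in range(196,246,3)],.006,'x'))
print(g[188:206,310:322].astype(int))
for v in(190,191,192,193):print(v,ray('top',np.array(315.),np.array(float(v)),.056))
p,d=capture('scene');c=p[150:240,270:390];cv2.imwrite('pics/sc.png',cv2.resize(c,None,fx=6,fy=6,interpolation=cv2.INTER_CUBIC))
E
```

```text
far base (np.float32(0.10522461), (np.float32(0.6780446), np.float32(-0.02231042)))
near base (np.float32(-0.5514755), (np.float32(0.5805788), np.float32(0.047697645)))
leg L (np.float32(-4.9313965), (np.float32(0.51492906), np.float32(-0.084670596)))
leg R (np.float32(-4.314148), (np.float32(0.5142678), np.float32(-0.16337362)))
[[ 32  59  66  71  73  74  69  60  60  50  65  68]
 [ 48  28  38  38  36  37  38  41  41  29  38  33]
 [ 39  33  22  26  25  30  27  26  24  21  15  18]
 [ 81  92  95  93  99  98 100  94  97  86  86  92]
 [ 92 131 134 132 142 159 167 150 134 140 139 143]
 [ 53  51  48  28 108 146 168 134  55  48  62  64]
 [ 79  80  80  31 111 147 170 132  71  74  80  79]
 [ 81  80  77  40 109 149 167 129  68  77  77  77]
 [ 80  76  83  37 115 157 165 133  69  74  75  76]
 [ 82  77  75  39 105 139 145 120  65  77  76  78]
 [ 71  69  53  36  56  66  64  67  56  67  72  78]
 [ 38  31  47  47  57  61  57  63  60  53  45  76]
 [ 39  30  46  52  61  61  64  63  62  51  35  74]
 [ 40  34  48  53  56  64  68  61  57  50  37  78]
 [ 36  36  42  46  60  67  65  64  59  44  35  74]
 [ 39  33  45  58  64  67  67  63  56  52  33  76]
 [ 44  40  47  56  67  67  67  62  54  51  39  75]
 [ 37  35  47  55  58  61  60  56  52  47  48  76]]
190 [ 0.5764 -0.128   0.056 ]
191 [ 0.5737 -0.128   0.056 ]
192 [ 0.571  -0.1281  0.056 ]
193 [ 0.5683 -0.1281  0.056 ]
```

View pics/sc.png

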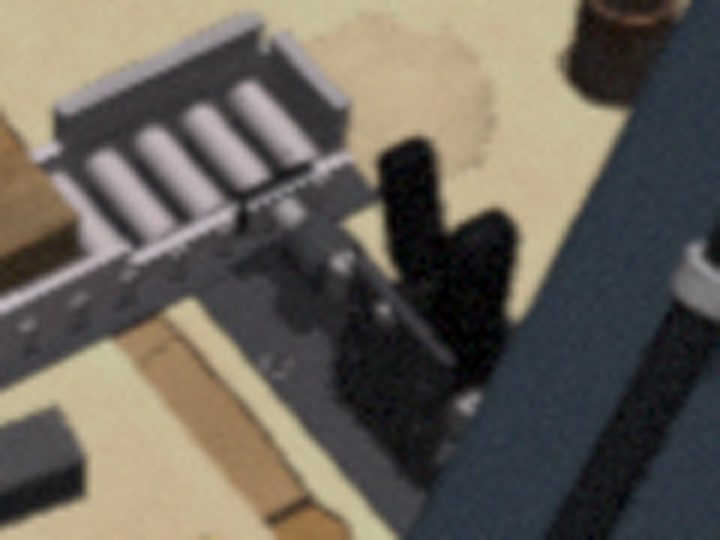

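Station origin comes to about world (0.5485, −0.1305) with yaw about 0.3°. Handle, trigger, stop and fence all agree to 1–2 mm. First I turn the tool so its y lies along world x and close the fingers.

Emit:
send_rows(plan=[[255,0,0,0,-0.116],[255,0,0,0,-0.116],[255,0,0,0,-0.116],[255,0,0,0,-0.116],[255,0,0,0,-0.116],[255,0,0,0,-0.116],[255,0,0,0,-0.116],[255,0,0,0,-0.116],[255,0,0,0,-0.116],[255,0,0,0,-0.116],[255,0,0,0,0]])

```text
time_s: 1.27
position: [0.2507, -0.5724, 0.2365]
tcp_rot: [[-0.004, 1.0, -0.0], [1.0, 0.004, 0.0], [0.0, -0.0, -1.0]]
force: [-0.0, 0.6, 0.5]
opening: 0.247
grasp_force: 0.0
```

```bash
python3 - <<'E'
from h import *
np.set_printoptions(precision=4,suppress=True)
s=read_state();print(s['time_s'],s['position'],s['tcp_rot'],s['joint_positions'],s['opening'])
p,d=capture('top');P=cloud('top',d)
print((P[182:204,309:322,2]*1000).astype(int))
g=cv2.cvtColor(p,cv2.COLOR_BGR2GRAY);print(g[238:256,312:320]);cv2.imwrite('pics/ref_top.png',p)
E
```

```text
1.2667 [ 0.2507 -0.5724  0.2365] [[-0.0039  1.     -0.0001]
 [ 1.      0.0039  0.    ]
 [ 0.     -0.0001 -1.    ]] [-76.5771  30.2237  82.0913  -0.0046  67.6889 -76.8013] 0.2469050859063108
[[  21   31   21   20   -1    1   10   15   23   27   27   25   23]
 [  28   23   23   24    4    7   -1   19   26   25   27   27   20]
 [  23   20   13    2    5    3    6    5   14   22   16   21   19]
 [  29   21   19   18   21   26   21   26   26   22   22   23   27]
 [  23   24   18   23   20   25   27   24   24   25   21   27   23]
 [  16   22   21    3   10   10    6    3   20   29   21   22   13]
 [   8    8    1 1483    9   10    2   -1   12   -2    3    0    3]
 [   7   48   52   55   58   50   59   52   50    5    1   -1    2]
 [  43   56   62   51   52   58   49   56   56   52   54   53   54]
 [  41   54   57   58   52   55   53   56   56   53   54   54   53]
 [   2   52   52   47   54   50   50   50   53   46   51   55   52]
 [   7    7    2   -4    4   49   44   47   48    4   32   34    3]
 [  -4    3    4    2    0   48   51   47   51    5    7    9    9]
 [   7    6    9    1   10
[... 517 characters left out ...]

 [   2   12   50   50   60   55   56   54   56   55   54   50    4]]
[[ 37   5   9   9   5   3   6  13]
 [ 72  38  93  91  97  78  48  53]
 [ 72  59 173 178 175 136  81  79]
 [ 26  22 180 184 184 131  66  55]
 [ 45  24 180 184 187 117  79  78]
 [ 47  24 184 181 184 111  80  77]
 [ 45  24 180 181 187 118  79  74]
 [ 47  26 179 180 184 114  77  79]
 [ 37  23 182 180 183 116  73  79]
 [ 39  25 181 182 189 112  60  76]
 [ 56  33 181 183 186 101  59  75]
 [ 46  35 177 182 188  95  60  73]
 [ 79  78 171 179 179  95  82  98]
 [146 149 160 169 171 143 145 152]
 [177 176 177 174 176 177 178 180]
 [177 175 177 173 177 176 176 174]
 [174 173 173 175 172 173 172 174]
 [173 173 175 176 174 176 175 175]]
```

Emit:
send_rows(plan=[[255,0.02,0.01,0,0],[255,0.037,0.021,0,0],[255,0.037,0.021,0,0],[255,0.037,0.021,0,0],[255,0.037,0.021,0,0],[255,0.037,0.021,0,0],[255,0.037,0.021,0,0],[255,0.037,0.021,0,0],[255,0.037,0.021,0,0],[255,0.037,0.021,0,0],[255,0.037,0.021,0,0],[255,0.037,0.021,0,0],[255,0.037,0.021,0,0],[255,0.037,0.021,0,0],[255,0.037,0.021,0,0],[255,0.037,0.021,0,0],[255,0.037,0.021,0,0],[255,0.037,0.021,0,0],[255,0.005,0.0,0,0],[255,0,0,0,0]])

```text
time_s: 2.98
position: [0.6095, 0.072, 0.2363]
tcp_rot: [[-0.004, 1.0, 0.0], [1.0, 0.004, 0.0], [0.0, 0.0, -1.0]]
force: [0.4, -0.3, 0.2]
opening: 0.004
grasp_force: 0.0
```

Emit:
send_rows(plan=[[255,0.008,0.0125,0.02,0],[255,0,0,0.035,0],[255,0,0,0.035,0],[255,0,0,0.035,0],[255,0,0,0.03,0],[255,0,0,0.02,0],[255,0,0,0.006,0],[255,0,0,0,0],[255,0,0,0,0]])

```text
time_s: 3.73
position: [0.622, 0.0763, 0.0563]
tcp_rot: [[-0.0, 1.0, 0.001], [1.0, 0.0, -0.0], [-0.0, 0.001, -1.0]]
force: [0.0, -0.4, 0.3]
opening: 0.006
grasp_force: 0.0
```

```bash
python3 - <<'E'
from h import *
p,d=capture('scene');cv2.imwrite('pics/s2.png',cv2.resize(p[120:260,190:380],None,fx=4,fy=4,interpolation=cv2.INTER_CUBIC))
E
```

```text
(no output)
```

View pics/s2.png

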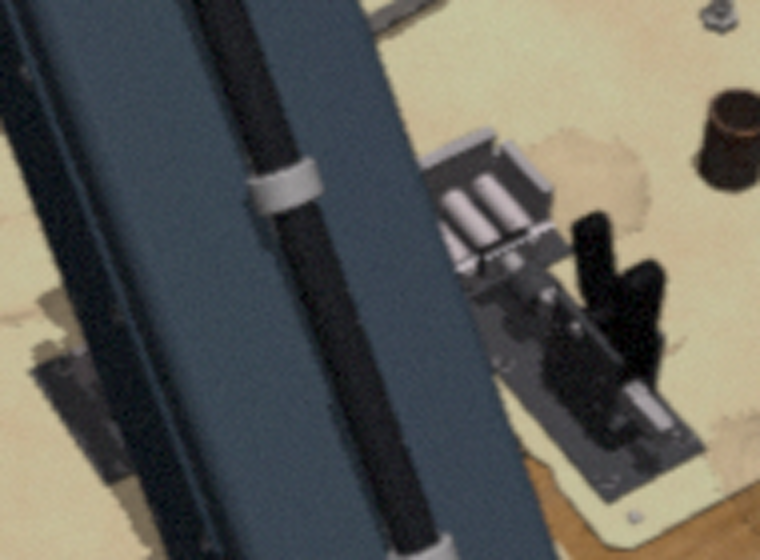

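The arm hides the block in this view (only the stop end shows at (500,190)), so I'll push under force feedback and decelerate smoothly.

Emit:
send_rows(plan=[[255,-0.008,0,0,0],[255,-0.008,0,0,0],[255,-0.006,0,0,0],[255,-0.004,0,0,0],[255,-0.004,0,0,0],[255,-0.005,0,0,0],[255,-0.006,0,0,0],[255,-0.006,0,0,0],[255,-0.006,0,0,0],[255,-0.006,0,0,0],[255,-0.006,0,0,0],[255,-0.006,0,0,0],[255,-0.006,0,0,0],[255,-0.006,0,0,0],[255,-0.005,0,0,0],[255,-0.005,0,0,0],[255,-0.005,0,0,0],[255,-0.005,0,0,0],[255,-0.004,0,0,0],[255,-0.004,0,0,0]])

```text
time_s: 5.45
position: [0.6217, -0.0341, 0.0555]
tcp_rot: [[-0.002, 1.0, -0.0], [1.0, 0.002, 0.0], [0.0, -0.0, -1.0]]
force: [-0.0, 0.5, -0.5]
opening: 0.004
grasp_force: 0.2
```

```bash
python3 - <<'E'
from h import *
p,d=capture('top');print(read_state()['position']);cv2.imwrite('pics/t3.png',cv2.resize(p[145:260,205:345],None,fx=5,fy=5,interpolation=cv2.INTER_CUBIC))
hsv=cv2.cvtColor(p,cv2.COLOR_BGR2HSV);m=cv2.inRange(hsv,(8,70,40),(20,255,200));m[:162]=0;m[182:]=0;m[:,:225]=0;m[:,332:]=0
v,u=np.nonzero(m);print(len(u),u.min() if len(u) else'',u.max() if len(u) else'')
if len(u): print(ray('top',np.array([u.max()+.5]),np.array([172.]),.06))
E
```

```text
[ 0.62189529 -0.0349028   0.05552508]
230 272 317
[[ 0.62446855 -0.13352855  0.06      ]]
```

Leading end at y −0.1335, in contact with the finger and 42 mm short of the stop.

Emit:
send_rows(plan=[[255,-0.004,0,0,0],[255,-0.004,0,0,0],[255,-0.004,0,0,0],[255,-0.004,0,0,0],[255,-0.004,0,0,0],[255,-0.004,0,0,0],[255,-0.003,0,0,0],[255,-0.003,0,0,0],[255,-0.002,0,0,0],[255,-0.002,0,0,0],[255,-0.002,0,0,0],[255,-0.002,0,0,0],[255,-0.002,0,0,0],[255,0,0,0,0],[255,0,0,0,0]])

```text
time_s: 6.75
position: [0.6219, -0.0739, 0.0556]
tcp_rot: [[-0.002, 1.0, 0.0], [1.0, 0.002, -0.0], [-0.0, 0.0, -1.0]]
force: [0.8, 0.5, 0.2]
opening: 0.005
grasp_force: 0.0
```

Emit:
send_rows(plan=[[255,-0.001,0,0,0],[255,-0.001,0,0,0],[255,-0.001,0,0,0],[255,-0.001,0,0,0],[255,0,0,0,0],[255,0,0,0,0]])

```text
time_s: 7.25
position: [0.6218, -0.0755, 0.0556]
tcp_rot: [[-0.001, 1.0, -0.0], [1.0, 0.001, 0.003], [0.003, -0.0, -1.0]]
force: [1.1, 6.7, 1.3]
opening: 0.003
grasp_force: 3.4
```

Force 6.7 N at −0.0755, as expected: the block is home. I back off slowly, rise, and check.

Emit:
send_rows(plan=[[255,0,0,0,0],[255,0.002,0,0,0],[255,0.002,0,0,0],[255,0.003,0,0,0],[255,0.008,0,0,0],[255,0.012,0,0,0],[255,0.01,0,-0.02,0],[200,0,0,-0.04,0],[150,0,0,-0.04,0],[50,0.04,0,-0.04,0],[0,0.04,0,-0.03,0],[0,0.04,0,0,0],[0,0.03,0,0,0],[0,0,0,0,0]])

```text
time_s: 8.42
position: [0.6205, 0.0989, 0.211]
tcp_rot: [[-0.008, 1.0, 0.001], [1.0, 0.008, 0.003], [0.003, 0.001, -1.0]]
force: [-0.3, -0.5, 0.7]
opening: 0.449
grasp_force: 0.0
```

```bash
python3 - <<'E'
from h import *
np.set_printoptions(precision=4,suppress=True)
p,d=capture('top');print(read_state()['position'],read_state()['opening']);cv2.imwrite('pics/t4.png',cv2.resize(p[145:260,205:345],None,fx=5,fy=5,interpolation=cv2.INTER_CUBIC))
hsv=cv2.cvtColor(p,cv2.COLOR_BGR2HSV);m=cv2.inRange(hsv,(8,70,40),(20,255,200));m[:162]=0;m[184:]=0;m[:,:285]=0;m[:,335:]=0
c=np.argwhere(m)[:,::-1].astype(np.int32);r=cv2.minAreaRect(c);print(r);b=cv2.boxPoints(r);print(ray('top',b[:,0],b[:,1],.06))
E
```

```text
[0.6206 0.0961 0.2104] 0.49752992200957624
((316.0, 173.0), (18.0, 32.0), 90.0)
[[ 0.6449 -0.0863  0.06  ]
 [ 0.647  -0.172   0.06  ]
 [ 0.5985 -0.1727  0.06  ]
 [ 0.5965 -0.0872  0.06  ]]
```

View pics/t4.png

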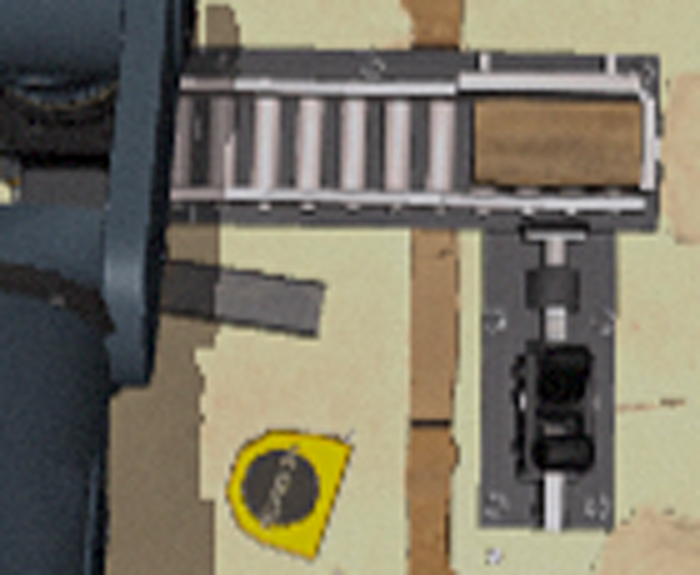

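The block is flush with the stop plate at (645,140). Next I go above the clamp with the gripper open.

Emit:
send_rows(plan=[[0,-0.02,-0.013,0,0],[0,-0.038,-0.025,0,0],[0,-0.038,-0.025,0,0],[0,-0.038,-0.025,0,0],[0,-0.038,-0.025,0,0],[0,-0.03,-0.02,0,0],[0,-0.02,-0.012,0,0],[0,-0.005,0,0,0],[0,0,0,0,0],[0,0,0,0,0]])

```text
time_s: 9.3
position: [0.4857, -0.1227, 0.21]
tcp_rot: [[-0.001, 1.0, 0.0], [1.0, 0.001, 0.0], [0.0, 0.0, -1.0]]
force: [1.0, -0.2, 0.7]
opening: 0.997
grasp_force: 0.0
```

Emit:
send_rows(plan=[[0,-0.0083,-0.011,0,0],[0,0,0,0,0],[0,0,0,0.02,0],[0,0,0,0.025,0],[0,0,0,0.025,0],[0,0,0,0.015,0],[0,0,0,0.006,0],[0,0,0,0,0],[0,0,0,0,0]])

```text
time_s: 10.05
position: [0.4752, -0.1302, 0.1192]
tcp_rot: [[-0.003, 1.0, 0.0], [1.0, 0.003, -0.0], [-0.0, 0.0, -1.0]]
force: [-0.0, 1.1, 1.0]
opening: 0.999
grasp_force: 0.0
```

Emit:
send_rows(plan=[[0,0,-0.005,0,0],[0,0,-0.0055,0,0],[0,0,0,0,0],[60,0,0,0,0],[80,0,0,0,0],[80,0,0,0,0],[80,0,0,0,0]])

```text
time_s: 10.63
position: [0.4679, -0.1319, 0.1204]
tcp_rot: [[-0.001, 1.0, 0.009], [1.0, 0.001, -0.003], [-0.003, 0.009, -1.0]]
force: [9.7, 3.7, 5.8]
opening: 0.785
grasp_force: 4.2
```

The trigger finger already bears (9.7 N) and the arm is compliant. Now the full first squeeze.

Emit:
send_rows(plan=[[100,0,0,0,0],[120,0,0,0,0],[140,0,0,0,0],[160,0,0,0,0],[200,0,0,0,0],[200,0,0,0,0],[200,0,0,0,0]])

```text
time_s: 11.22
position: [0.4661, -0.1326, 0.1206]
tcp_rot: [[-0.003, 1.0, 0.005], [1.0, 0.003, -0.004], [-0.004, 0.005, -1.0]]
force: [1.2, -1.8, 9.5]
opening: 0.449
grasp_force: 30.6
```

```bash
cat > jaw.py <<'E'
from h import *
s=read_state();print(s['time_s'],s['position'].round(4),s['force'].round(1),s['opening'],s['grasp_force'])
p,d=capture('top');P=cloud('top',d);np.set_printoptions(linewidth=200)
print((P[176:204,306:322,2]*1000).astype(int))
g=cv2.cvtColor(p,cv2.COLOR_BGR2GRAY);print(g[176:204,312:320].T)
E
python3 jaw.py
```

```text
11.2167 [ 0.4661 -0.1326  0.1206] [ 1.2 -1.8  9.5] 0.449360149231344 30.5771746384562
[[  58   58   57   55   59   62   64   56   57   57   52   53   59   59   52   58]
 [  60   60   55   55   63   57   57   55   54   61   59   59   60   61   53   59]
 [  55   59   58   55   59   60   63   56   57   56   56   57   59   59   55   50]
 [  62   60   61   57   61   55   59   56   61   61   61   58   61   61   59   59]
 [  54   62   56   64   53   59   55   60   66   59   55   61   64   54   53   66]
 [  51   61   58   57   57   61   54   56   63   57   59   54   60   55   53   60]
 [  42   46   44   42   49   43   41   46   44   49   50   46   48   53   51   47]
 [   5    2   25   25   23   27   22    1    0   -1   20   25   23   24   23   24]
 [   3    2    0   22   14   11    5    2    5    6    6   14   18   21   14   15]
 [  21   30   24   26   25   26   27   27   29   27   21   28   24   22   27   30]
 [  24   24   21   23   51   52   57   53   54   52   50   54   50   49   52   25]
 [   3    2    5   41   52   52   54   60   50   50   55   51   57   48   47   49]
 [   7    8    5  
[... 1531 characters left out ...]
  56  54]
 [104 108 103  97  95  99  29  49 128 173  44  27  96 140  59  92 118  61  65  62  64  48  47  56  59  54  55  56]
 [103 111 112 104 101  98  29  44 125 179  76  20  97 152  76  58  65  57  66  63  53  41  48  57  58  58  52  54]
 [106 111 112 109 102 102  35  47 118 178  82  23 106 159  90  68  65  62  67  70  64  35  38  49  55  50  51  59]
 [105 114 118 113 101  84  50  76 117 178  83  24 104 155  73  70  67  65  68  68  66  51  39  43  46  54  58  58]
 [110 111 110 114 105  87  56  88 111 175  83  22  91 138  45  73  69  64  68  71  70  59  39  47  41  58  51  58]
 [107 108 106 108 102  86  60  92 110 178  80  16  92 141  39  71  70  69  65  66  71  71  57  37  40  49  57  53]]
```

Full stroke confirmed: the jaw moved 3 px (8 mm) and now stands about 16 mm of travel short of the pad meeting the fenced block (about 31 mm). I plan a half stroke (35), a full stroke (43) and a full stroke held (51, pad about 4 mm). I release now, recentring by 3 mm.

Emit:
send_rows(plan=[[0,0,0,0,0],[0,0,0.003,0,0],[0,0,0,0,0],[0,0,0,0,0],[0,0,0,0,0],[0,0,0,0,0],[60,0,0,0,0],[90,0,0,0,0],[105,0,0,0,0],[115,0,0,0,0],[115,0,0,0,0],[115,0,0,0,0]])

```text
time_s: 12.27
position: [0.4679, -0.131, 0.1194]
tcp_rot: [[-0.002, 1.0, 0.002], [1.0, 0.002, -0.001], [-0.001, 0.002, -1.0]]
force: [4.3, 2.2, 1.8]
opening: 0.577
grasp_force: 2.4
```

Emit:
send_rows(plan=[[118,0,0,0,0],[121,0,0,0,0],[123,0,0,0,0],[123,0,0,0,0]])

```text
time_s: 12.6
position: [0.469, -0.1311, 0.1196]
tcp_rot: [[-0.001, 1.0, 0.005], [1.0, 0.001, -0.001], [-0.001, 0.005, -1.0]]
force: [5.8, 3.0, 2.4]
opening: 0.518
grasp_force: 3.8
```

```bash
python3 jaw.py
```

```text
12.6 [ 0.469  -0.1311  0.1196] [5.8 3.  2.4] 0.517680087544797 3.7844049744307995
[[  54   57   54   60   52   63   59   54   63   62   54   56   62   51   65   60]
 [  60   54   56   56   55   55   57   59   59   58   59   62   58   59   58   56]
 [  60   58   55   57   55   56   54   55   58   60   60   58   60   59   63   64]
 [  58   61   60   60   54   59   62   55   59   57   58   53   53   55   59   58]
 [  58   51   60   64   61   53   57   59   59   58   57   54   56   61   62   58]
 [  52   55   53   58   58   59   56   57   59   55   54   54   59   63   59   52]
 [  40   45   43   45   44   44   46   49   44   43   45   50   55   44   49   47]
 [   3    4   20   29   26   23   20    1    6    1   24   25   23   32   25   23]
 [   2    2   -1   23   20   16   10    1    4    3    0   17   20   24   16   14]
 [  30   22   20   26   24   33   21   27   22   28   23   28   25   25   25   26]
 [  25   24   18   20   56   56   49   57   56   50   54   46   48   53   51   56]
 [   2   -1   12   42   55   51   51   55   50   55   54   55   58   50   52   52]
 [   3    4    8   48 
[... 1527 characters left out ...]
  53  59]
 [101 107 105  99  92  97  27  48 126 173  49  37  71  63  63  80  49  69  62  46  47  48  59  52  52  56  51  57]
 [103 115 108 106 102 102  28  47 127 173  49  36  67  72  61  53  63  66  61  37  42  46  54  57  53  56  55  60]
 [104 109 114 110 105  98  33  44 118 172  51  30  64  72  70  62  67  65  66  50  37  43  54  57  53  56  58  58]
 [106 108 116 110 100  84  50  75 115 176  41  38  66  73  69  65  70  69  67  63  44  42  46  50  56  59  58  54]
 [106 111 113 112 106  84  53  88 109 170  50  21  47  70  70  67  65  65  69  65  62  44  43  50  56  58  56  46]
 [106 109 106 109 103  90  55  92 111 176  84  23  51  71  67  70  66  67  67  67  67  54  38  44  55  45  32  28]]
```

Emit:
send_rows(plan=[[126,0,0,0,0],[129,0,0,0,0],[131,0,0,0,0],[131,0,0,0,0]])

```text
time_s: 12.98
position: [0.4677, -0.131, 0.1196]
tcp_rot: [[-0.002, 1.0, 0.002], [1.0, 0.002, -0.001], [-0.001, 0.002, -1.0]]
force: [3.0, 1.6, 6.0]
opening: 0.493
grasp_force: 10.2
```

```bash
cat > jaw2.py <<'E'
from h import *
s=read_state();print(s['time_s'],s['position'].round(4),s['force'].round(1),s['opening'],s['grasp_force'])
o=s['opening']*87;print('trigger face x',s['position'][0]+o/2000,'handle finger x',s['position'][0]-o/2000)
c=[capture('top') for _ in range(3)];P=np.median([cloud('top',d) for p,d in c],0);np.set_printoptions(linewidth=200)
print((P[180:200,310:321,2]*1000).astype(int))
E
python3 jaw2.py
```

```text
12.9833 [ 0.4677 -0.131   0.1196] [3.  1.6 6. ] 0.4934984607010321 10.243537118512904
trigger face x 0.4892105901350672 handle finger x 0.4462762240540774
[[ 57  59  60  56  60  59  58  58  59  59  57]
 [ 57  61  59  58  59  58  60  56  60  60  55]
 [ 48  45  46  49  45  49  48  52  44  48  51]
 [ 27  22  25   3   2   3  22  24  28  27  23]
 [ 22  13   5   4   0   5   3  16  19  20  18]
 [ 27  24  24  24  24  23  24  23  21  26  24]
 [ 56  53  57  55  56  56  57  57  53  51  53]
 [ 57  54  53  53  52  53  53  54  57  52  55]
 [ 55  50  50  49  48  55  45  51  52  53  51]
 [ 40  44  44  46  45  46  49  49  44  46  47]
 [214 214 214 212 214 217 218 217 216 213 215]
 [212 217 211 214 217 216 220 219 213 217 219]
 [217 215 213 214 216 216 215 214 215 217 217]
 [216 218 215 216 216 218 217 218 217 215 212]
 [216 217 215 219 213 215 217 216 216 219 215]
 [217 217 216 216 214 217 214 216 215 214 216]
 [216 216 220 215 425 423 420 216 216 215 216]
 [216 214 420 430 434 427 425 426 418 214 216]
 [216 426 429 437 434 433 427 428 427 420 217]
 [424 431 438 439 435 437 435 433 431 431 423]]
```

Emit:
send_rows(plan=[[140,0,0,0,0],[160,0,0,0,0],[200,0,0,0,0],[200,0,0,0,0]])

```text
time_s: 13.47
position: [0.4661, -0.131, 0.1196]
tcp_rot: [[-0.002, 1.0, -0.0], [1.0, 0.002, -0.001], [-0.001, -0.0, -1.0]]
force: [-2.2, 0.1, 8.4]
opening: 0.452
grasp_force: 31.2
```

```bash
python3 jaw2.py
```

```text
13.4667 [ 0.4661 -0.131   0.1196] [-2.2  0.1  8.4] 0.4518026995877825 31.21439456474036
trigger face x 0.4857830045047544 handle finger x 0.4464761696406173
[[ 57  59  55  56  59  57  57  58  59  58  61]
 [ 53  59  57  57  59  56  59  60  57  56  57]
 [ 44  42  47  47  47  46  48  48  49  48  55]
 [ 21  22  22   5   5   4  23  24  27  23  28]
 [ 22  15   7   5   4   5   3  16  20  21  16]
 [ 56  58  53  50  53  56  52  58  53  54  50]
 [ 51  53  54  55  58  56  50  50  52  56  54]
 [ 51  53  53  52  52  51  52  50  48  48  52]
 [ 44  45  44  42  42  49  44  47  44  49  45]
 [  4   4   5   7  48  49  45  47   4   3   6]
 [216 215 214 216 216 217 216 216 219 217 215]
 [216 214 217 215 215 217 217 216 216 219 216]
 [213 214 215 211 218 214 217 218 218 219 215]
 [216 218 217 213 223 217 213 217 218 217 212]
 [212 215 215 217 214 217 215 217 215 215 213]
 [214 222 214 216 217 216 217 217 216 218 218]
 [217 214 218 216 425 422 218 217 215 213 216]
 [216 215 215 407 427 428 422 419 214 218 219]
 [215 423 425 435 434 431 428 424 424 415 216]
 [217 430 430 435 437 435 431 429 428 425 423]]
```

The jaw moved about 4 mm (the trigger had not fully reset), so T≈35. Now a longer, full release.

Emit:
send_rows(plan=[[0,0,0,0,0],[0,0,0,0,0],[0,0,0,0,0],[0,0,0,0,0],[0,0,0,0,0],[0,0,0,0,0],[0,0,0,0,0],[0,0,0,0,0],[0,0,0,0,0],[0,0,0,0,0]])

```text
time_s: 14.45
position: [0.4667, -0.1306, 0.1189]
tcp_rot: [[-0.002, 1.0, -0.001], [1.0, 0.002, 0.0], [0.0, -0.001, -1.0]]
force: [1.1, -0.1, -0.6]
opening: 0.989
grasp_force: 0.6
```

```bash
python3 jaw2.py; python3 - <<'E'
from h import *
p,d=capture('scene');cv2.imwrite('pics/s5.png',cv2.resize(p[130:250,270:400],None,fx=5,fy=5,interpolation=cv2.INTER_CUBIC))
E
```

```text
14.45 [ 0.4667 -0.1306  0.1189] [ 1.1 -0.1 -0.6] 0.9885801873090477 0.5866847676225007
trigger face x 0.5096869146545463 handle finger x 0.4236804383586591
[[ 60  59  60  58  58  60  59  57  58  58  59]
 [ 57  52  58  56  57  60  56  55  56  58  57]
 [ 47  43  44  46  49  45  49  50  44  51  50]
 [ 24  24  23   3   3  12  22  23  24  26  22]
 [ 23  14   1   1   3   4   2  17  20  19  19]
 [ 53  56  54  54  54  55  54  53  54  56  57]
 [ 60  54  58  56  57  54  53  55  51  55  56]
 [ 56  50  56  50  49  51  50  50  51  53  49]
 [ 44  41  45  42  48  48  48  47  43  51  46]
 [  7   0   1   4  47  49  51  43   5   4   3]
 [212 214 219 215 217 219 218 214 212 211 217]
 [213 217 210 216 212 216 216 217 218 211 215]
 [213 215 215 215 214 217 213 215 212 215 217]
 [216 216 218 217 218 216 215 215 213 214 215]
 [213 216 216 215 217 218 215 217 214 214 216]
 [210 214 214 218 216 217 217 218 215 216 212]
 [218 215 216 215 424 421 417 216 214 215 214]
 [215 215 417 428 429 429 426 422 215 216 214]
 [215 423 425 435 431 430 431 430 426 419 215]
 [424 430 435 439 435 434 433 432 427 427 424]]
```

View pics/s5.png

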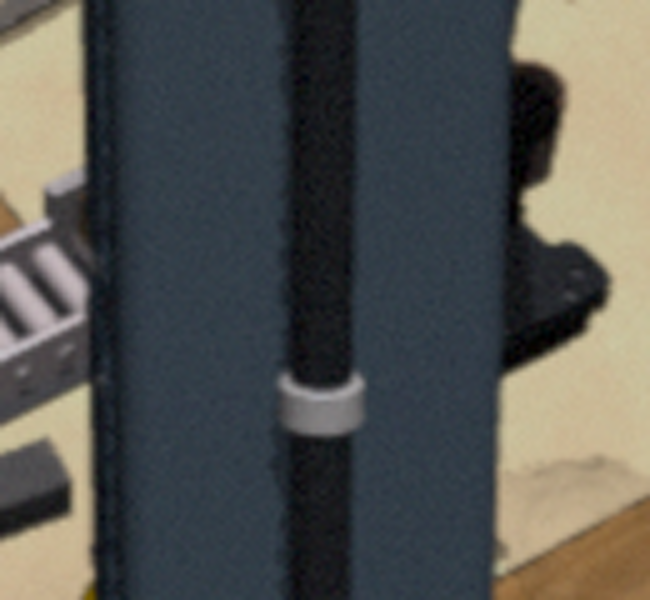

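The arm hides the clamp from the scene camera, so I keep using the top view. The trigger is let back fully; now the full squeeze.

Emit:
send_rows(plan=[[40,0,0,0,0],[80,0,0,0,0],[110,0,0,0,0],[130,0,0,0,0],[150,0,0,0,0],[200,0,0,0,0],[200,0,0,0,0],[200,0,0,0,0],[200,0,0,0,0]])

```text
time_s: 15.4
position: [0.4661, -0.132, 0.1203]
tcp_rot: [[-0.005, 1.0, -0.001], [1.0, 0.005, -0.003], [-0.003, -0.001, -1.0]]
force: [-5.4, -5.0, 12.3]
opening: 0.455
grasp_force: 30.8
```

```bash
sed -i 's/180:200/172:195/' jaw2.py; python3 jaw2.py
```

```text
15.4 [ 0.4661 -0.132   0.1203] [-5.4 -5.  12.3] 0.45455546805718916 30.764785003848374
trigger face x 0.48590067915740887 handle finger x 0.44635435343643337
[[ 60  54  61  60  58  56  55  55  59  58  58]
 [ 56  56  60  57  59  55  60  56  56  54  58]
 [ 55  59  57  56  60  56  60  55  60  57  55]
 [ 56  57  61  55  57  59  58  59  55  56  59]
 [ 62  55  62  57  61  53  55  56  56  60  63]
 [ 60  57  60  57  55  61  57  59  58  56  58]
 [ 56  58  60  59  59  54  56  61  55  59  58]
 [ 59  54  57  58  57  58  58  58  56  58  59]
 [ 58  56  56  58  57  62  56  56  54  58  55]
 [ 57  55  56  57  59  58  58  55  57  58  59]
 [ 54  54  58  52  54  52  51  52  58  54  55]
 [ 54  55  56  56  55  52  57  53  53  53  54]
 [ 53  51  53  54  48  50  53  54  55  53  54]
 [ 42  43  45  45  46  51  45  48  46  47  48]
 [ 26  21  20  26  45  49  48  47  28  18  23]
 [ 21  22   7   9  49  50  49  49  22  20  21]
 [  2   5   0   3  46  51  48  45   5   2   5]
 [  0   3   3   2  47  51  47  43   1   7   2]
 [215 217 217 217 216 216 216 219 214 218 214]
 [218 216 215 216 218 217 215 217 217 220 216]
 [215 217 218 215 214 220 215 217 219 214 218]
 [219 217 218 218 217 219 218 216 217 219 216]
 [219 217 213 216 217 218 216 216 218 214 215]]
```

The jaw moved another 8 mm and now reaches the block. I'll record the block and jaw edges at sub-pixel level, then take the next full squeeze.

```bash
cat > edge.py <<'E'
from h import *
s=read_state();print(s['time_s'],s['position'].round(4),s['force'].round(1),s['opening'],s['grasp_force'])
c=[capture('top') for _ in range(6)];p=np.mean([a.astype(float) for a,_ in c],0);D=np.median([d for _,d in c],0);Z=cloud('top',D)[...,2]
rb=p[...,2]-p[...,0]  # wood is red-blue positive
np.set_printoptions(linewidth=220,precision=0,suppress=True)
for a,b in((302,307),(322,328)): 
    r=rb[156:192,a:b].mean(1);print('wood rows156+',r)
    m=np.median(r[10:20])/2;f=np.flatnonzero(r>m);i,j=f[0],f[-1]
    print('far %.2f near %.2f'%(156+i-(r[i]-m)/(r[i]-r[i-1]),156+j+(r[j]-m)/(r[j]-r[j+1])))
z=(Z[176:192,310:313].mean(1)+Z[176:192,319:321].mean(1))*500;print('z jaw wings rows176+',z)
g=p.mean(2);print('gray wings',(g[176:192,310:313].mean(1)+g[176:192,318:320].mean(1))/2)
print('gray bar teeth',g[176:192,314:318].mean(1))
E
python3 edge.py
```

```text
15.55 [ 0.4661 -0.1321  0.1203] [-5.1 -3.7 11.9] 0.4543204110334265 30.694525446742773
wood rows156+ [ 0.  2.  1.  6.  8. -0. -4. -0. 32. 61. 57. 59. 60. 60. 59. 56. 54. 51. 50. 52. 52. 51. 48. 48. 44. 20.  8.  5. -1. -1.  7.  2.  1.  0.  0.  0.]
far 163.88 near 180.66
wood rows156+ [-1.  3.  2.  4. 10.  9.  2.  3. 19. 50. 61. 60. 60. 60. 59. 58. 56. 53. 50. 50. 49. 48. 47. 47. 50. 48.  7.  5.  0. -3. -2.  4.  1. -0. -2. -2.]
far 164.33 near 181.46
z jaw wings rows176+ [ 59.  57.  59.  57.  57.  57.  54.  55.  52.  45.  25.  19.   4.   4. 217. 218.]
gray wings [103. 105. 105. 103.  90.  59.  19.  70. 107.  86. 154. 130.  66.  74.  47.  61.]
gray bar teeth [101. 105. 105.  99.  86.  59.  13.  78. 120.  86. 145. 143. 146. 129.  55.  71.]
```

Block to fence gap is about 1.5 px (4 mm), so T≈43. The next full stroke gives about 51, with the pad at about 4 mm.

Emit:
send_rows(plan=[[0,0,0.001,0,0],[0,0,0.001,0,0],[0,0,0,0,0],[0,0,0,0,0],[0,0,0,0,0],[0,0,0,0,0],[0,0,0,0,0],[0,0,0,0,0],[0,0,0,0,0],[40,0,-0.001,0,0],[80,0,-0.001,0,0],[110,0,0,0,0],[130,0,0,0,0],[150,0,0,0,0],[200,0,0,0,0],[200,0,0,0,0],[200,0,0,0,0],[200,0,0,0,0]])

```text
time_s: 17.35
position: [0.4661, -0.132, 0.1204]
tcp_rot: [[-0.005, 1.0, -0.001], [1.0, 0.005, -0.003], [-0.003, -0.001, -1.0]]
force: [-5.8, -3.9, 14.1]
opening: 0.452
grasp_force: 30.9
```

```bash
python3 edge.py
```

```text
17.35 [ 0.4661 -0.132   0.1204] [-5.8 -3.9 14.1] 0.4515954032252845 30.89142546057701
wood rows156+ [ 0.  2.  1.  6.  8. -1. -1. 48. 59. 59. 60. 60. 59. 58. 55. 51. 50. 51. 52. 52. 49. 47. 48. 43. 11.  7.  7.  6. -1. -1.  7.  3.  1.  1.  1.  0.]
far 162.56 near 179.50
wood rows156+ [-0.  2.  2.  4. 10.  8.  1. 29. 65. 61. 60. 60. 59. 58. 58. 54. 51. 51. 49. 48. 47. 47. 50. 48. 10.  5.  4.  4. -0. -3. -2.  4.  0.  0. -1. -2.]
far 162.96 near 179.53
z jaw wings rows176+ [ 59.  59.  59.  58.  53.  54.  53.  52.  17.  24.  25.  19.  11.  43. 216. 217.]
gray wings [106. 105. 100.  90.  13.  28.  70.  90. 106. 180. 163. 126.  41.  46.  45.  62.]
gray bar teeth [106. 102.  95.  89.  15.  29.  78. 132. 144. 143. 144. 128.  57.  56.  46.  73.]
```

The plate's rear edge shows that stroke added only about 4 mm (trigger reset incomplete), so T≈47 with the block now at the fence and the pad barely loaded. I want just 4 mm more, so I let the trigger back part-way (to about 0.13 rad) and check.

Emit:
send_rows(plan=[[100,0,0,0,0],[80,0,0,0,0],[71,0,0,0,0],[71,0,0,0,0],[71,0,0,0,0],[71,0,0,0,0],[71,0,0,0,0]])

```text
time_s: 18.23
position: [0.4665, -0.1305, 0.1187]
tcp_rot: [[-0.002, 1.0, -0.001], [1.0, 0.002, 0.001], [0.001, -0.001, -1.0]]
force: [1.7, 0.1, -0.7]
opening: 0.714
grasp_force: 0.8
```

```bash
python3 edge.py
```

```text
18.2333 [ 0.4665 -0.1305  0.1187] [ 1.7  0.1 -0.7] 0.7140913587668257 0.836419154657051
wood rows156+ [ 1.  2.  1.  6.  8. -1. -1. 48. 59. 60. 60. 60. 60. 58. 55. 51. 50. 51. 52. 52. 49. 47. 49. 43. 11.  8.  7.  5. -1. -1.  7.  3.  1.  1.  0.  1.]
far 162.56 near 179.51
wood rows156+ [-1.  2.  2.  5.  9.  8.  0. 29. 66. 61. 59. 59. 59. 58. 57. 54. 51. 50. 50. 48. 48. 47. 50. 48. 10.  6.  4.  4. -0. -3. -2.  3.  0. -0. -2. -1.]
far 162.96 near 179.54
z jaw wings rows176+ [ 58.  58.  58.  58.  54.  55.  52.  52.  17.  25.  25.  20.  11.  43. 216. 216.]
gray wings [105. 105. 100.  90.  13.  29.  70.  90. 106. 180. 162. 127.  41.  48.  53.  64.]
gray bar teeth [106. 102.  96.  89.  14.  29.  78. 132. 144. 142. 143. 128.  56.  57.  52.  67.]
```

Emit:
send_rows(plan=[[100,0,0,0,0],[120,0,0,0,0],[130,0,0,0,0],[140,0,0,0,0],[160,0,0,0,0],[200,0,0,0,0],[200,0,0,0,0],[200,0,0,0,0]])

```text
time_s: 19.2
position: [0.4666, -0.1308, 0.1196]
tcp_rot: [[-0.002, 1.0, 0.001], [1.0, 0.002, -0.001], [-0.001, 0.001, -1.0]]
force: [-1.7, 0.7, 5.7]
opening: 0.46
grasp_force: 30.8
```

```bash
python3 edge.py
```

```text
19.2 [ 0.4666 -0.1308  0.1196] [-1.7  0.7  5.7] 0.46047990209835304 30.84055306389928
wood rows156+ [ 0.  2.  1.  6.  7. -2. -1. 48. 59. 60. 60. 60. 60. 58. 54. 51. 50. 51. 53. 52. 49. 47. 48. 43. 10.  8.  7.  6. -1. -1.  7.  3.  0.  1.  1.  0.]
far 162.56 near 179.51
wood rows156+ [-1.  2.  2.  5.  9.  8.  1. 29. 66. 61. 60. 59. 59. 59. 57. 54. 51. 50. 49. 48. 47. 47. 50. 48.  9.  4.  3.  4. -0. -3. -2.  3.  1.  0. -2. -1.]
far 162.96 near 179.52
z jaw wings rows176+ [ 59.  58.  60.  58.  53.  53.  53.  51.  15.  24.  24.  34.  44.  44. 217. 216.]
gray wings [106. 104. 100.  90.  14.  28.  69.  89. 106. 181. 154.  89.  45.  49.  54.  63.]
gray bar teeth [105. 102.  95.  89.  17.  29.  79. 131. 144. 144. 129.  68.  62.  59.  52.  67.]
```

What I took for the jaw plate is the pad carrier. The jaw body behind it closed the 16 mm gap (6 px) to about 3.45 px, which puts the pad at about 7 mm, inside the 3–9 mm window, with the trigger squeezed home. I hold briefly and verify stability and that the block is still at the stop.

Emit:
send_rows(plan=[[200,0,0,0,0],[200,0,0,0,0],[200,0,0,0,0],[200,0,0,0,0]])

```text
time_s: 19.83
position: [0.4666, -0.1308, 0.1196]
tcp_rot: [[-0.002, 1.0, 0.001], [1.0, 0.002, -0.0], [-0.0, 0.001, -1.0]]
force: [-1.8, 0.9, 5.3]
opening: 0.464
grasp_force: 30.8
```

```bash
python3 edge.py | sed -n '1p;6p;7p'; python3 - <<'E'
from h import *
p,d=capture('top');cv2.imwrite('pics/t6.png',cv2.resize(p[145:215,255:345],None,fx=8,fy=8,interpolation=cv2.INTER_CUBIC))
E
```

```text
19.8333 [ 0.4666 -0.1308  0.1196] [-1.8  0.9  5.3] 0.46436558811026485 30.84161456907168
z jaw wings rows176+ [ 58.  59.  58.  58.  54.  55.  53.  51.  16.  25.  24.  35.  43.  44. 216. 216.]
gray wings [106. 105. 101.  90.  13.  29.  70.  89. 106. 182. 155.  89.  45.  48.  53.  63.]
```

View pics/t6.png

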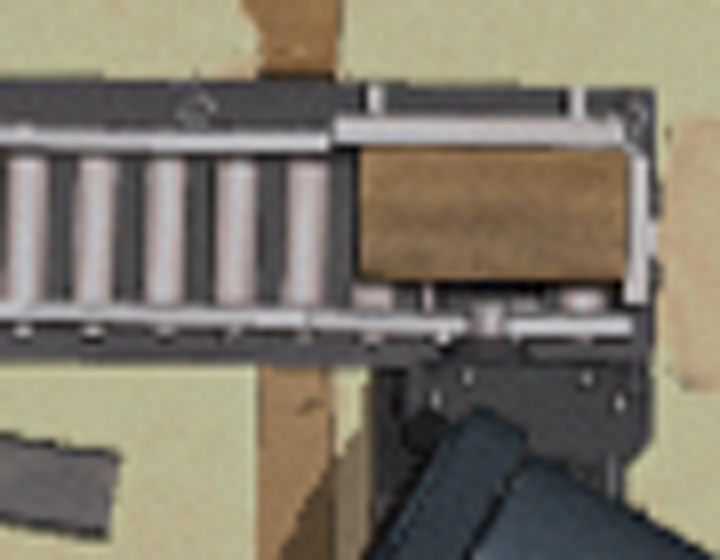

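The block sits square against the stop (630,210) and the fence (490,148), and pad, jaw and grip have not moved. Handing in.

```bash
python3 -c "
from rig import *
print(hand_in())"
```

```text
the job is handed in; nothing more can be done
None
```

I handed the job in with the block home against the stop and pinched to the fence, the pad pushed back about 7 mm (camera estimate), and the trigger still held squeezed; no verdict was returned.

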